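# Set the stop collar to the height of the tall setting bar

### The job

At the hardware counter, set the knurled collar on the threaded rod to the height of the taller of the two setting bars: lay that bar flat on the fixture's plate, lengthwise, so that one end reaches under the collar's rim beside the rod, let go of it, then spin the collar down on its thread until it nips the bar. Nip it lightly but really, so that the bar is held between collar and plate, without jamming the collar; leave it so, and leave the low bar and the other things where they are.

Things in the scene. Friction and masses are not known exactly. Their poses are not given: they have to be found in the camera images.
- stand: fixture fixed to the counter: grey steel plate 275 x 100 x 12 mm thick, from which a vertical threaded rod (20 mm diameter) rises to 118 mm above the counter. Origin on the rod axis at counter height; +x along the plate's long side; the plate reaches from x = -55 to 220 mm. Otherwise bare but for four bolt heads (4 mm high, 12 mm across) at x = -40 and 205, y = +-38 mm
- rod_foot (a point): point on the rod axis at the height of the plate's upper face (12 mm above the counter); axes as the stand's
- collar: knurled round steel collar on the threaded rod, 60 mm in diameter, 30 mm thick; origin on the rod axis in its flat underside, z up. Right-hand quick thread: clockwise from above lowers it by 24 mm a turn (3.8 mm per rad), as far down as 32 mm above the counter. Light friction (0.12 N m); it stays where it is left. At the start 8 to 15 mm above where it will meet the tall bar
- collar_top (a point): centre of the collar's upper face, 30 mm above its underside; the rod sticks out of it by 11 to 18 mm at the start and by 26 mm when the collar rests on the tall bar. On touch the turning moment climbs steeply (within about 0.15 rad), by 0.04 N m for each 10 N of nip on top of the 0.12 of friction: 0.1 to 0.25 N m extra is a sound nip, 0.45 is jammed. With the hand at rest the friction may show in either direction
- tall_bar: the taller of two plain aluminium setting bars, 180 long (its x) x 30 wide (its y) x 50 mm high (its z), lying loose on the counter, about 0.3 to 0.65 kg; both ends alike; origin at the centre of its underside
- low_bar: the lower setting bar, 180 x 30 x 36 mm high, otherwise the same; origin at the centre of its underside; not wanted
- screwdriver: bystander: screwdriver about 200 mm long lying on the counter; origin at its middle, on the underside
- cleaner: bystander: white bottle, 64 mm diameter, 170 mm tall, red cap; origin at the centre of its underside
- lock_carton: bystander: closed carton 90 x 130 x 60 mm; origin at the centre of its underside
- bit_carton: bystander: closed carton 70 x 100 x 45 mm high; origin at the centre of its underside
- padlock: bystander: brass padlock lying flat, 45 x 50 x 22 mm body plus shackle; origin under the body's centre
- hammer: bystander: hammer about 260 mm long lying on the counter; origin at its middle, on the underside
There are look-alikes about, which are no part of the job. What is shaped like the tall_bar but blue or purple is not meant.

How it is judged:
By the outcome, as a careful person would: the job done as asked, in the order asked, and still so for the second after the job is handed in, with the robot touching nothing.
It also fails if it takes over 72 s, if anything falls off the work surface, if the arm or the gripper's body presses on something with over 40 N, if the wrist force passes 120 N, or if a joint passes its speed limit or range.

### The arm

A 6-joint arm with a two-finger parallel gripper is mounted at the origin on the work surface. World frame = base frame: x ahead of the robot, y to its left, z up, the work surface at z = 0. Lengths are in mm, angles in rad, forces in N, time in s.
With the tool pointing down it reaches from about 425 to 950 mm from the base axis. Payload 3.5 kg.
Tool frame: the origin (TCP) lies at the centre of the arm's flange, where the gripper is bolted on; the fingertips stand 173 mm ahead of it and the grasp point (between the pads) lies 155 mm ahead of it; z points along the fingers, y is the direction in which the jaws open and shut (so a half turn about z gives the same grasp; the last joint's range is limited). The gripper opens to 85 mm and grips with 20 to 120 N. Pads are 22 mm wide; open, the fingers measure 114 mm over their backs; the gripper's body (76 mm by 85 mm) begins 54 mm behind the grasp point. The pads swing forward as they close: fully open they stand 13 mm farther back than shut.
Start: joints at [1.152, 0.286, 1.577, -0, 1.279, -0.15], TCP at [179.227, 650.758, 404.725] pointing down, gripper open.
Joint ranges: [-2.77, 2.77], [-0.9, 2.22], [0.21, 2.48], [-1.53, 4.67], [0.24, 2.81], [-2.84, 2.84]. Speed limits (rad/s): [2.79, 2.79, 3.14, 3.14, 3.14, 3.14].

### API

Orientations are given as a 3x3 rotation matrix whose columns are the frame's x, y, z axes.
In Python, from plant import bot gives the robot as it stands. The module is installed in compiled form; this text tells all that it offers.
- The arm moves only by the tool carry_out, never from a script. Its argument "series" is one flat list of numbers, 7 for each row, row after row: the turn, a rotation vector about the tool's x, y, z in degrees, then the shift along the tool's x, y, z in m, then the closure, from 0 (fully open) to 1 (shut). In form: [wx, wy, wz, dx, dy, dz, claw, wx, wy, wz, dx, dy, dz, claw, ...]. A call has 1 to 5 rows; each row shifts and turns the pose as measured when the row begins, along the tool's axes as they then stand; what a row does not reach is not made up. A row lasts 1/8 s, in which the tool goes at most 62.5 mm and 10.7 degrees, less where a joint would pass 70% of its speed; a pose out of reach is approached as far as the arm can. A call is refused whole if a number of a shift passes 0.0625 or a number of a turn 10.7, either way. A call with a gripper value outside its range is refused whole. The fingers move at their own pace and stop on an object; "newtons" is the grip in N (left out, the last holds). Time passes only in rows, so rows that do not move let the fingers close. It gives the time, the measured TCP pose, the force and the opening at its end, in the units of the state.
- bot.state(): the state, without advancing time (a new reading comes with each control period).
- bot.read_camera(name): name is "side" or "top"; returns a dict with "color" (420x560x3 uint8, red, green, blue), "depth" (420x560 float32, mm along the optical axis (not along the pixel's ray), 0 where there is no reading), "mtx" (3x3 intrinsics, pixels), "extrinsics" (4x4, takes a point from world to camera coordinates). Camera axes: x right, y down, z forward; pixel columns grow to the right and rows downward; lengths in mm; the calibration is good to about 2 mm. A picture is of the moment at which its call begins.
- bot.finish_job(): hands the job in, once; it reports no verdict.
Trained networks look in the newest picture that a camera, given by its name, has taken for a name from the list of things; names that differ only in an ending like _2 or _b are one class to them, and where a whole thing is asked for, a point or a joint stands for the part that bears it (a point fixed in the world has none). Each returns a list of dicts, best first, with "score" (0 to 1); they miss things now and then, are a little off and sometimes report something else, mostly with a low value. They report only what shows in the picture. A call takes as long as a camera call. They do not tell look-alikes from the thing itself.
- bot.look_for(query, camera): "xyz" ([x, y, z] in mm, in the coordinates of the camera as it stood for that picture, good to about 4 mm: the middle of the surface that is visible of it).
- bot.silhouettes(query, camera): "mask" (420x560 bool, what is visible of it).
- bot.spot_point(query, camera): "xyz" ([x, y, z] in mm, in the coordinates of the camera as it stood for that picture, good to about 4 mm: a listed point, or the origin of a listed thing).
The state is a dict: "t": time; "qpos": joint angles; "dq": joint speeds; "joint_torque": joint torques, N m; "tcp_pos": TCP position; "ee_rot": TCP orientation; "ft_force": force on the tool from outside, world axes, zero at the start; "wrist_torque": the same for the moment, N m; "opening": finger opening in mm.
Only numpy, scipy, OpenCV 4.12 (cv2) and the standard library are available. Lean on these libraries where they do the work, as an engineer would, in place of code of your own. Each camera call takes 0.05 s, during which the arm holds its last target.

## Working session

There is one attempt and no reset: what is moved stays moved. The work goes in short steps, Python scripts to look and compute and a tool call to move; the robot and the scene stay as the last step left them, time stands still between calls to the robot, and variables do not carry over. Pictures are saved under pics/ and viewed, and the job is handed in when it is done.

Besides the shell and the picture viewer there is one more tool, called after "Call:" in YAML: its name, and indented under it one key for each argument. carry_out: Moves the arm, as the interface text tells. Its arguments: {"type":"object","properties":{"series":{"type":"array","items":{"type":"number"}},"newtons":{"type":"number"}},"required":["series"]}

```bash
mkdir -p pics
cat > h.py <<'E'
import numpy as np, cv2
from plant import bot
def snap(cam,name):
    d=bot.read_camera(cam); cv2.imwrite(f'pics/{name}.png',d['color'][:,:,::-1]); return d
def towld(d,p):
    E=np.array(d['extrinsics']); return (np.linalg.inv(E)@np.append(p,1))[:3]
def cloud(d):
    z=d['depth'].astype(float);v,u=np.indices(z.shape);K=np.array(d['mtx'])
    P=np.stack([(u-K[0,2])/K[0,0]*z,(v-K[1,2])/K[1,1]*z,z,np.ones_like(z)],-1)
    return (P@np.linalg.inv(np.array(d['extrinsics'])).T)[...,:3]
E
python3 - <<'E'
from h import *
np.set_printoptions(precision=1,suppress=True)
for c in ['top','side']:
    d=snap(c,c+'0'); np.savez(c+'0.npz',**d)
    print(c,np.linalg.inv(d['extrinsics'])[:3])
    for q in ['stand','collar','tall_bar','low_bar','collar_top','rod_foot']:
        for r in bot.spot_point(q,c)[:3]: print(q,round(r['score'],2),towld(d,r['xyz']))
s=bot.state(); print(s)
E
```

```text
top [[  -0.    -1.     0.1  325.2]
 [  -1.     0.    -0.    39.4]
 [   0.    -0.1   -1.  1268.5]]
stand 0.81 [ 531.  -160.5    2.4]
collar 0.58 [ 531.3 -160.6   76.6]
tall_bar 0.94 [407.8 501.6  -2.9]
tall_bar 0.89 [566.8 306.7   1.3]
tall_bar 0.74 [202.4 368.7  -0.4]
low_bar 0.69 [554.8 167.8  -2.7]
low_bar 0.16 [770.   48.2   0.4]
collar_top 0.67 [ 531.8 -165.9  100.2]
rod_foot 0.88 [ 533.6 -158.9    9.9]
rod_foot 0.68 [ 529.4 -161.7   77.2]
side [[    0.8    -0.3     0.5  -310.3]
 [   -0.6    -0.4     0.7 -1179.4]
 [   -0.     -0.9    -0.5   866.5]]
stand 0.84 [ 534.1 -162.9    0. ]
collar 0.6 [ 530.2 -162.    68.9]
collar 0.22 [733.4 255.    2.4]
tall_bar 0.7 [419.  501.7   0.1]
tall_bar 0.66 [578.9 310.1   1.6]
tall_bar 0.54 [204.  365.    0.6]
low_bar 0.71 [566.5 169.5   3.1]
collar_top 0.81 [ 529.1 -162.9  102.8]
rod_foot 0.71 [ 527.4 -159.2   12.9]
{'t': 0.7, 'qpos': array([ 1.2,  0.3,  1.6,  0. ,  1.3, -0.2]), 'dq': array([ 0.,  0., -0., -0.,  0.,  0.]), 'joint_torque': array([  0. , -40.6, -29.3,  -0. ,   0. ,  -0. ]), 'tcp_pos': array([179.2, 650.8, 404.8]), 'ee_rot': array([[-1. ,  0.3, -0. ],
       [ 0.3,  1. ,  0. ],
       [ 0. ,  0. , -1. ]]), 'ft_force': array([-0.1,  0.4,  0.2]), 'wrist_torque': array([-0., -0.,  0.]), 'opening': 85.14223776225097}
```

View pics/top0.png

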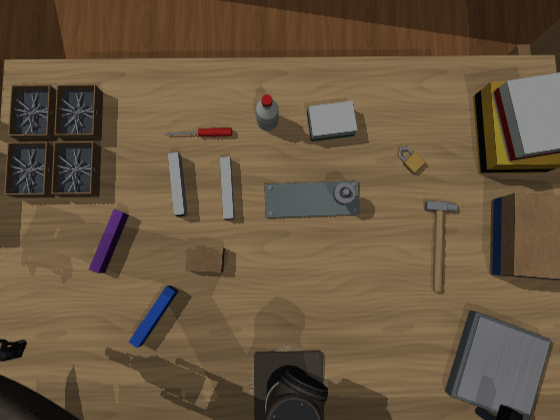

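View pics/side0.png

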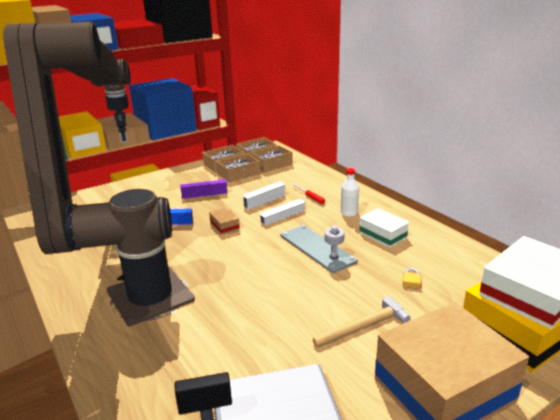

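The top picture shows two grey bars at px (177,183) and (227,187), the plate at (265–360, 180–217) with the collar at (345,193). The blue and purple bars are look-alikes. Next I'll measure heights and poses.

Run:
```python
from h import *
np.set_printoptions(precision=1,suppress=True)
for c in ['top','side']:
    d=dict(np.load(c+'0.npz')); P=cloud(d); ok=d['depth']>0
    print(c)
    for n,(x0,x1,y0,y1,z0,z1) in dict(tall=(450,690,250,370,40,60),low=(450,680,120,210,28,50),plate=(450,620,-240,90,8,15),collar=(480,580,-210,-110,85,120),rodtop=(500,560,-190,-130,113,125)).items():
        m=ok&(P[...,0]>x0)&(P[...,0]<x1)&(P[...,1]>y0)&(P[...,1]<y1)&(P[...,2]>z0)&(P[...,2]<z1)
        q=P[m]
        if len(q)<3: print(n,len(q));continue
        r=cv2.minAreaRect(q[:,:2].astype(np.float32)); print(n,len(q),'mean',q.mean(0),'medz',np.median(q[:,2]),'rect',np.array(r[0]),np.array(r[1]),r[2], 'max',q.max(0),'min',q.min(0))
        if n=='collar': print(np.histogram(q[:,2],bins=range(84,122,2)))
    m=ok&(P[...,0]>650)&(P[...,0]<690)&(P[...,1]>0)&(P[...,1]<150); print('counter z',np.median(P[m][:,2]))
```

```text
top
tall 697 mean [572.2 308.1  49.4] medz 49.64145862465966 rect [573.1 308.9] [180.9  31.2] 6.136539459228516 max [664.5 332.4  56.5] min [483.  284.9  40. ]
low 655 mean [561.2 166.5  35.7] medz 35.63748420482398 rect [562.3 167.1] [180.5  30.6] 3.0807836055755615 max [652.5 185.3  43.1] min [471.6 147.6  28.1]
plate 2240 mean [525.3 -66.2  11.6] medz 11.689339658717131 rect [531.5 -81.3] [281.2 140.6] 83.83181762695312 max [597.5  56.7  15. ] min [ 451.6 -217.9    8. ]
collar 392 mean [ 528.4 -160.8  102. ] medz 101.2625308425362 rect [ 529.1 -161.6] [58.7 58.6] 85.53396606445312 max [ 558.7 -132.3  120. ] min [ 499.9 -191.8   85.7]
(array([ 3,  4,  3,  2,  4,  9, 36, 72, 97, 85, 32,  5,  2,  3,  3,  7, 10,
       15]), array([ 84,  86,  88,  90,  92,  94,  96,  98, 100, 102, 104, 106, 108,
       110, 112, 114, 116, 118, 120]))
rodtop 37 mean [ 529.5 -161.8  117.9] medz 118.03537572064056 rect [ 529.7 -161.7] [15.8 15.7] 28.620319366455078 max [ 537.9 -154.6  122.1] min [ 521.1 -170.8  113.7]
counter z -0.02180229170471648
side
tall 249 mean [569.6 301.9  47.4] medz 47.805783555
[... 286 characters left out ...]
91.3  11.2] medz 11.090145185650385 rect [526.6 -83.7] [106.4 280.7] 1.5523298978805542 max [582.2  56.1  15. ] min [ 474.3 -223.9    8. ]
collar 249 mean [ 523.7 -172.9   99.3] medz 99.59507089337683 rect [ 528.4 -168.4] [56.7 58.6] 7.416470050811768 max [ 556.6 -139.   118.5] min [ 498.8 -198.4   85. ]
(array([ 9,  6, 16, 11, 15, 16, 21, 43, 47, 26,  6,  3,  2,  6,  4,  6, 10,
        2]), array([ 84,  86,  88,  90,  92,  94,  96,  98, 100, 102, 104, 106, 108,
       110, 112, 114, 116, 118, 120]))
rodtop 22 mean [ 529.8 -166.2  116.1] medz 116.09499126692458 rect [ 529.4 -166.8] [22.9 13.5] 65.5651626586914 max [ 539.2 -154.8  120.1] min [ 520.5 -175.3  113.3]
counter z -1.035058028928006
```

Run:
```python
from h import *
np.set_printoptions(precision=2,suppress=True)
d=dict(np.load('top0.npz')); P=cloud(d); ok=d['depth']>0
q=(ok&(P[...,2]>5)&(P[...,0]>440)&(P[...,0]<620)&(P[...,1]>-250)&(P[...,1]<90)).astype(np.uint8)
q=cv2.morphologyEx(q,cv2.MORPH_OPEN,np.ones((3,3),np.uint8))
n,l,s,c=cv2.connectedComponentsWithStats(q); i=1+np.argmax(s[1:,4]); m=(l==i)&(P[...,2]<17)
r=cv2.minAreaRect(P[m][:,:2].astype(np.float32)); print(r)
# color-mask + plane z=12 projection
im=d['color'].astype(int); g=((im[...,2]-im[...,0])>-8).astype(np.uint8); g[:, :240]=0; g[:,380:]=0; g[:160]=0; g[240:]=0
n,l,s,c=cv2.connectedComponentsWithStats(cv2.morphologyEx(g,cv2.MORPH_OPEN,np.ones((3,3),np.uint8))); i=1+np.argmax(s[1:,4]); print(s[i])
v,u=np.nonzero(l==i)
K=d['mtx'];Ei=np.linalg.inv(d['extrinsics'])
def proj(u,v,z):
    D=(np.stack([(u-K[0,2])/K[0,0],(v-K[1,2])/K[1,1],np.ones(len(u))],1)@Ei[:3,:3].T)
    o=Ei[:3,3]; t=(z-o[2])/D[:,2]; return o+D*t[:,None]
W=proj(u.astype(float),v.astype(float),12.); print(cv2.minAreaRect(W[:,:2].astype(np.float32)))
# principal axis of plate edges: for each y bin take min/max x
for lo in range(-200,60,20):
    k=(W[:,1]>lo)&(W[:,1]<lo+20); a=W[k,0]; print(lo+10,a.min(),a.max(),(a.min()+a.max())/2)
for n,b in dict(tall=(450,690,250,370,44,56),).items():
    m=ok&(P[...,0]>b[0])&(P[...,0]<b[1])&(P[...,1]>b[2])&(P[...,1]<b[3])&(P[...,2]>b[4]); Q=P[m][:,:2]
    w,V=np.linalg.eigh(np.cov(Q.T)); print(n,Q.mean(0),np.degrees(np.arctan2(V[1,1],V[0,1])))
s=bot.state(); print(s['ee_rot'],np.degrees(s['qpos']))
```

```text
((528.7627563476562, -80.28924560546875), (101.51602172851562, 275.0811767578125), 1.2456903457641602)
[ 265  181   95   37 3128]
((526.4151000976562, -80.28318786621094), (99.6520004272461, 272.8627014160156), 1.256730556488037)
-190 480.02874787017885 578.0094221169666 529.0190849935727
-170 480.3450982294705 575.4806110771826 527.9128546533266
-150 480.66129230465657 575.7760277687178 528.2186600366872
-130 478.08898643063753 576.0712971972512 527.0801418139444
-110 478.36027336165756 576.1977961848252 527.2790347732414
-90 478.67662974129314 576.4928554285814 527.5847425849372
-70 476.2438582889223 573.9267885916448 525.0853234402836
-50 476.33432685670954 574.2221468647137 525.2782368607117
-30 476.6508664881677 574.4330270459892 525.5419467670785
-10 476.9672500985457 574.6859843117245 525.8266172051351
10 474.5839118439202 572.0821979419004 523.3330548929102
30 474.67438142238774 572.3776436805113 523.5260125514495
50 474.9909247185093 572.6307659836849 523.8108453510971
tall [572.33 308.52] -173.72731573746617
[[-0.96  0.27 -0.  ]
 [ 0.27  0.96  0.  ]
 [ 0.    0.   -1.  ]] [66.01 16.4  90.34  0.   73.26 -8.6 ]
```

```bash
cat > plan.py <<'E'
from h import *
from scipy.spatial.transform import Rotation as R
def plan(target,yaw_y,n,claw,state=None):
    """straight line to target TCP with tool-y at world angle yaw_y deg, tool down"""
    s=bot.state(); p=np.array(s['tcp_pos'],float); M=np.array(s['ee_rot'],float)
    y=np.array([np.cos(np.radians(yaw_y)),np.sin(np.radians(yaw_y)),0]); z=np.array([0,0,-1.]); G=np.stack([np.cross(y,z),y,z],1)
    rv=R.from_matrix(M.T@G).as_rotvec(); out=[]
    D=(np.array(target)-p)/n
    for i in range(n):
        Mi=M@R.from_rotvec(rv*i/n).as_matrix()
        out.append(list(np.round(np.degrees(rv)/n,2))+list(np.round(Mi.T@D/1000,4))+[claw])
    print('step',np.linalg.norm(D),'deg',np.degrees(np.linalg.norm(rv))/n)
    for k in range(0,n,5): print('['+', '.join('%g'%v for r in out[k:k+5] for v in r)+']')
def st():
    s=bot.state(); y=s['ee_rot'][:,1]; print('t',round(s['t'],2),'tcp',np.round(s['tcp_pos'],1),'yaw',round(np.degrees(np.arctan2(y[1],y[0])),1),'q',np.round(np.degrees(s['qpos'])),'F',np.round(s['ft_force'],1),'T',np.round(s['wrist_torque'],3),'op',round(s['opening'],1))
E
python3 -c "
from plan import *
plan([573,309,290],96.2,10,0)"
```

```text
step 53.3882804996898 deg 2.1599304861677497
[0, -0, -2.16, -0.047, -0.0225, 0.0115, 0, 0, -0, -2.16, -0.0462, -0.0242, 0.0115, 0, 0, -0, -2.16, -0.0452, -0.026, 0.0115, 0, 0, -0, -2.16, -0.0442, -0.0277, 0.0115, 0, 0, -0, -2.16, -0.0431, -0.0293, 0.0115, 0]
[0, -0, -2.16, -0.042, -0.0309, 0.0115, 0, 0, -0, -2.16, -0.0408, -0.0325, 0.0115, 0, 0, -0, -2.16, -0.0395, -0.034, 0.0115, 0, 0, -0, -2.16, -0.0382, -0.0354, 0.0115, 0, 0, -0, -2.16, -0.0369, -0.0369, 0.0115, 0]
```

Call:
carry_out:
  series: [0,0,-2.16,-0.047,-0.0225,0.0115,0,0,0,-2.16,-0.046,-0.024,0.0115,0,0,0,-2.16,-0.045,-0.026,0.0115,0,0,0,-2.16,-0.044,-0.028,0.0115,0,0,0,-2.16,-0.043,-0.029,0.0115,0]

```text
t: 1.32
tcp_pos: [378.6, 479.1, 348.1]
ee_rot: [[-0.998, 0.066, 0.004], [0.066, 0.998, 0.006], [-0.003, 0.006, -1.0]]
ft_force: [-0.8, 0.5, 0.6]
opening: 85.3
```

Call:
carry_out:
  series: [0,0,-2.16,-0.042,-0.031,0.0115,0,0,0,-2.16,-0.041,-0.0325,0.0115,0,0,0,-2.16,-0.0395,-0.034,0.0115,0,0,0,-2.16,-0.038,-0.0355,0.0115,0,0,0,-2.16,-0.037,-0.037,0.0115,0]

```text
t: 1.95
tcp_pos: [584.7, 305.4, 290.2]
ee_rot: [[-0.992, -0.128, 0.007], [-0.128, 0.992, 0.008], [-0.008, 0.007, -1.0]]
ft_force: [0.4, 1.2, 0.5]
opening: 85.1
```

```bash
python3 -c "
from plan import *
st()
plan([573,309,187],96.2,4,0)"
```

```text
t 1.95 tcp [584.7 305.4 290.2] yaw 97.4 q [ 19.  21.  98.   0.  61. -79.] F [0.4 1.2 0.5] T [ 0.019 -0.033 -0.023] op 85.1
step 25.982866346336337 deg 0.3289143127672614
[0.1, 0.11, 0.29, 0.003, 0.0011, 0.0258, 0, 0.1, 0.11, 0.29, 0.003, 0.0011, 0.0258, 0, 0.1, 0.11, 0.29, 0.0029, 0.0011, 0.0258, 0, 0.1, 0.11, 0.29, 0.0029, 0.0012, 0.0258, 0]
```

Call:
carry_out:
  series: [0.1,0.1,0.3,0.003,0.001,0.0258,0,0.1,0.1,0.3,0.003,0.001,0.0258,0,0.1,0.1,0.3,0.003,0.001,0.0258,0,0,0,0.2,0,0,0,0]

```text
t: 2.45
tcp_pos: [579.9, 303.4, 210.5]
ee_rot: [[-0.995, -0.101, 0.003], [-0.101, 0.995, 0.002], [-0.004, 0.002, -1.0]]
ft_force: [-0.6, 0.8, 0.5]
opening: 85.7
```

```bash
python3 -c "
from plan import *
st()
d=snap('side','s1');d=snap('top','t1')
plan([573,309,187],96.2,1,0)"
```

```text
t 2.45 tcp [579.9 303.4 210.5] yaw 95.8 q [ 19.  26. 100.   0.  54. -77.] F [-0.6  0.8  0.5] T [ 0.022 -0.04   0.011] op 85.7
step 28.56577232736793 deg 0.7005679893904779
[0.17, 0.57, -0.37, 0.0081, 0.0058, 0.0268, 0]
```

View pics/s1.png

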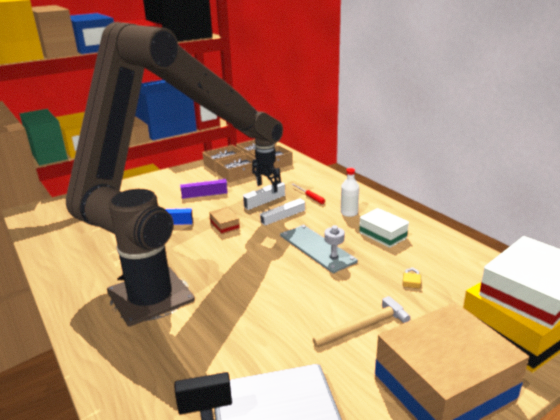

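The open gripper is straddling the tall bar at px (265,190). Descending and closing.

Call:
carry_out:
  series: [0.1,0.3,-0.3,0.006,0.006,0.014,0,0.1,0.2,0,0.002,0,0.012,0,0,0,0,0,0,0,0.3,0,0,0,0,0,0,0.6,0,0,0,0,0,0,1]
  newtons: 60

```text
t: 3.18
tcp_pos: [573.6, 310.5, 189.9]
ee_rot: [[-0.994, -0.108, 0.007], [-0.108, 0.994, 0.001], [-0.007, 0.001, -1.0]]
ft_force: [-0.4, 0.1, 0.3]
opening: 32.4
```

Call:
carry_out:
  series: [0,0,0,0,0,0,1,0,0,0,0,0,0,1,0,0,0,0,0,0,1]

```text
t: 3.55
tcp_pos: [573.7, 310.6, 190.1]
ee_rot: [[-0.994, -0.108, 0.007], [-0.108, 0.994, 0.002], [-0.007, 0.001, -1.0]]
ft_force: [0.3, 1.4, -0.5]
opening: 28.9
```

```bash
python3 -c "
from plan import *
st()
d=snap('side','s2')
cv2.imwrite('pics/s2c.png',cv2.resize(d['color'][120:260,180:360,::-1],None,fx=4,fy=4))
"
```

```text
t 3.55 tcp [573.7 310.6 190.1] yaw 96.2 q [ 20.  27. 100.  -0.  52. -77.] F [ 0.3  1.4 -0.5] T [ 0.011 -0.019  0.093] op 28.9
```

View pics/s2c.png

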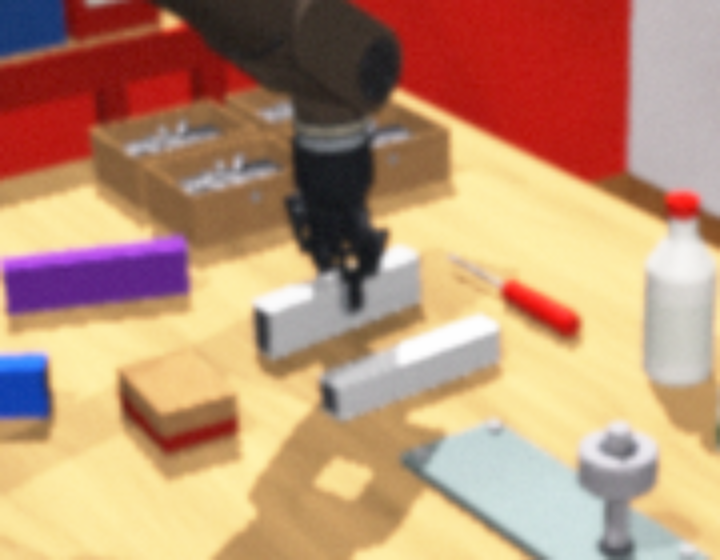

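Bar gripped at a 28.9 mm opening. Now lifting and moving to the plate.

Call:
carry_out:
  series: [0,0,0,0,0,-0.03,1,0,0,0,0,0,-0.04,1,0,0,0,0,0,0,1]

```text
t: 3.98
tcp_pos: [571.6, 309.5, 256.7]
ee_rot: [[-0.994, -0.108, -0.001], [-0.108, 0.994, -0.002], [0.001, -0.002, -1.0]]
ft_force: [1.2, -0.3, -3.6]
opening: 29.4
```

```bash
python3 -c "
from plan import *
st()
plan([527,-27,262],1.3,15,1)"
```

```text
t 3.98 tcp [571.6 309.5 256.7] yaw 96.2 q [ 20.  22. 100.  -0.  58. -77.] F [ 1.2 -0.3 -3.6] T [ 0.015 -0.054 -0.027] op 29.4
step 22.631272559550915 deg 6.325342592219673
[-0.01, 0, 6.33, 0.0054, -0.022, -0.0003, 1, -0.01, 0, 6.33, 0.0029, -0.0224, -0.0003, 1, -0.01, 0, 6.33, 0.0004, -0.0226, -0.0003, 1, -0.01, 0, 6.33, -0.0021, -0.0225, -0.0003, 1, -0.01, 0, 6.33, -0.0045, -0.0222, -0.0003, 1]
[-0.01, 0, 6.33, -0.007, -0.0215, -0.0003, 1, -0.01, 0, 6.33, -0.0093, -0.0206, -0.0003, 1, -0.01, 0, 6.33, -0.0115, -0.0195, -0.0003, 1, -0.01, 0, 6.33, -0.0136, -0.0181, -0.0003, 1, -0.01, 0, 6.33, -0.0155, -0.0165, -0.0003, 1]
[-0.01, 0, 6.33, -0.0172, -0.0147, -0.0003, 1, -0.01, 0, 6.33, -0.0187, -0.0127, -0.0003, 1, -0.01, 0, 6.33, -0.02, -0.0106, -0.0003, 1, -0.01, 0, 6.33, -0.0211, -0.0083, -0.0004, 1, -0.01, 0, 6.33, -0.0218, -0.0059, -0.0004, 1]
```

Call:
carry_out:
  series: [0,0,6.3,0.0054,-0.022,-0.0003,1,0,0,6.3,0.003,-0.0224,-0.0003,1,0,0,6.3,0.0004,-0.0226,-0.0003,1,0,0,6.3,-0.002,-0.0225,-0.0003,1,0,0,6.3,-0.0045,-0.022,-0.0003,1]

```text
t: 4.6
tcp_pos: [550.1, 194.2, 243.8]
ee_rot: [[-0.897, 0.441, -0.022], [0.441, 0.897, -0.007], [0.016, -0.016, -1.0]]
ft_force: [-1.1, 0.6, -4.1]
opening: 29.3
```

Call:
carry_out:
  series: [0,0,6.3,-0.007,-0.0215,-0.0003,1,0,0,6.3,-0.0093,-0.0206,-0.0003,1,0,0,6.3,-0.0115,-0.0195,-0.0003,1,0,0,6.3,-0.0135,-0.018,-0.0003,1,0,0,6.3,-0.0155,-0.0165,-0.0003,1]

```text
t: 5.22
tcp_pos: [526.2, 78.1, 231.9]
ee_rot: [[-0.518, 0.854, -0.045], [0.855, 0.518, -0.009], [0.015, -0.043, -0.999]]
ft_force: [0.8, 0.4, -4.1]
opening: 29.3
```

```bash
python3 -c "
from plan import *
st()
plan([527,-27,262],1.3,6,1)"
```

```text
t 5.22 tcp [526.2  78.1 231.9] yaw 31.2 q [ -2.  11. 117.  -1.  55. -33.] F [ 0.8  0.4 -4.1] T [ 0.075 -0.09  -0.05 ] op 29.3
step 18.215087143785983 deg 5.005723364408029
[-0.44, -0.04, 4.99, -0.015, -0.0092, -0.0049, 1, -0.44, -0.04, 4.99, -0.0157, -0.0078, -0.0049, 1, -0.44, -0.04, 4.99, -0.0163, -0.0064, -0.005, 1, -0.44, -0.04, 4.99, -0.0168, -0.0049, -0.005, 1, -0.44, -0.04, 4.99, -0.0172, -0.0034, -0.005, 1]
[-0.44, -0.04, 4.99, -0.0174, -0.0018, -0.005, 1]
```

Call:
carry_out:
  series: [-0.45,0,5,-0.015,-0.0092,-0.005,1,-0.45,0,5,-0.0157,-0.0078,-0.005,1,-0.45,0,5,-0.0163,-0.0064,-0.005,1,-0.45,0,5,-0.0168,-0.005,-0.005,1,-0.45,0,5,-0.0172,-0.0034,-0.005,1]

```text
t: 5.85
tcp_pos: [519.2, -12.5, 243.0]
ee_rot: [[-0.092, 0.995, -0.03], [0.996, 0.092, 0.006], [0.009, -0.03, -1.0]]
ft_force: [0.5, -0.2, -4.6]
opening: 29.3
```

Call:
carry_out:
  series: [-0.4,0,3,-0.01,0,0,1,0,0,0,0,0,0,1]

```text
t: 6.1
tcp_pos: [518.7, -23.4, 239.3]
ee_rot: [[-0.036, 0.999, -0.029], [0.999, 0.036, 0.008], [0.009, -0.028, -1.0]]
ft_force: [0.3, -0.1, -4.6]
opening: 29.5
```

```bash
python3 -c "
from plan import *
st()
d=snap('top','t3');d=snap('side','s3')
cv2.imwrite('pics/t3c.png',cv2.resize(d['color'][180:300,240:400,::-1],None,fx=4,fy=4))
d=bot.read_camera('top')
cv2.imwrite('pics/t3c2.png',cv2.resize(d['color'][140:260,230:390,::-1],None,fx=4,fy=4))
plan([527,-27,215],1.3,4,1)"
```

```text
t 6.1 tcp [518.7 -23.4 239.3] yaw 2.1 q [-14.   9. 118.   0.  54. -16.] F [ 0.3 -0.1 -4.6] T [-0.056 -0.009  0.021] op 29.5
step 6.672291090053029 deg 0.4661529113620046
[-0.39, -0.13, 0.22, -0.0012, 0.0021, 0.0062, 1, -0.39, -0.13, 0.22, -0.0012, 0.0021, 0.0062, 1, -0.39, -0.13, 0.22, -0.0012, 0.0021, 0.0062, 1, -0.39, -0.13, 0.22, -0.0012, 0.002, 0.0063, 1]
```

View pics/t3c.png

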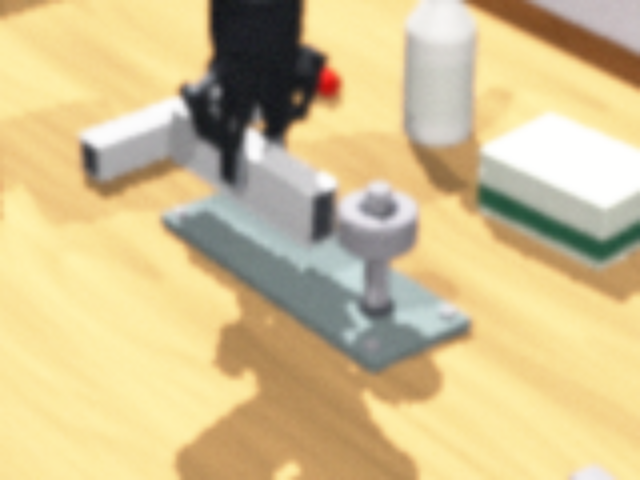

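View pics/t3c2.png

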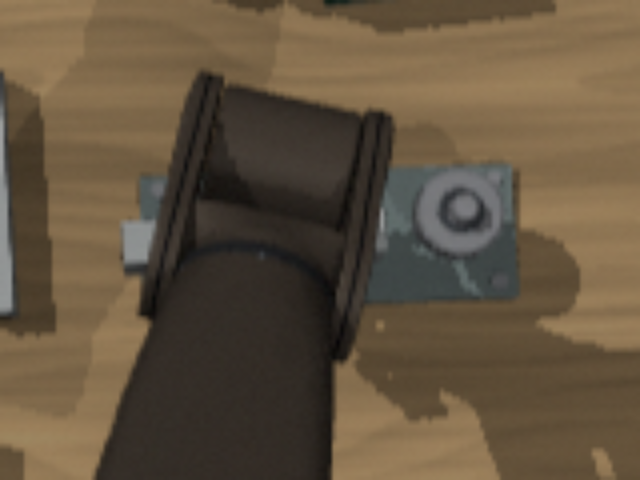

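The bar is aligned over the plate, with its end about 9 px short of the collar in the top picture. Lowering.

Call:
carry_out:
  series: [-0.5,-0.1,0.2,0,0.003,0.006,1,-0.5,-0.1,0.2,0,0.003,0.006,1,-0.4,-0.1,0.2,0,0.003,0.006,1,-0.3,-0.1,0.2,0,0.002,0.006,1,0,0,0,0,0,0,1]

```text
t: 6.88
tcp_pos: [530.4, -20.7, 213.6]
ee_rot: [[-0.026, 1.0, 0.004], [1.0, 0.026, 0.002], [0.002, 0.004, -1.0]]
ft_force: [0.3, 0.2, -4.5]
opening: 29.2
```

```bash
python3 -c "
from plan import *
st()
plan([527,-27,204],1.3,3,1)"
```

```text
t 6.88 tcp [530.4 -20.7 213.6] yaw 1.5 q [-13.  12. 118.   0.  50. -15.] F [ 0.3  0.2 -4.5] T [ 0.01  -0.006 -0.015] op 29.2
step 3.99376438265328 deg 0.0987066308255644
[0.07, -0.04, 0.06, -0.0021, -0.0012, 0.0032, 1, 0.07, -0.04, 0.06, -0.0021, -0.0012, 0.0032, 1, 0.07, -0.04, 0.06, -0.0021, -0.0012, 0.0032, 1]
```

Call:
carry_out:
  series: [0,0,0,-0.003,-0.001,0.0035,1,0,0,0,-0.003,-0.001,0.0035,1,0,0,0,-0.003,-0.001,0.003,1,0,0,0,0,0,0,1]

```text
t: 7.38
tcp_pos: [527.4, -30.7, 203.1]
ee_rot: [[-0.025, 1.0, 0.004], [1.0, 0.025, 0.002], [0.002, 0.004, -1.0]]
ft_force: [-0.2, 0.8, -4.3]
opening: 29.1
```

```bash
python3 -c "
from plan import *
st()
plan([527.6,-56,204],1.3,5,1)"
```

```text
t 7.38 tcp [527.4 -30.7 203.1] yaw 1.5 q [-14.  13. 118.   0.  49. -16.] F [-0.2  0.8 -4.3] T [-0.027  0.035  0.019] op 29.1
step 5.070415716289908 deg 0.05834140708782043
[0.04, -0.02, 0.03, -0.0051, -0.0001, -0.0002, 1, 0.04, -0.02, 0.03, -0.0051, -0.0001, -0.0002, 1, 0.04, -0.02, 0.03, -0.0051, -0.0001, -0.0002, 1, 0.04, -0.02, 0.03, -0.0051, -0.0001, -0.0002, 1, 0.04, -0.02, 0.03, -0.0051, -0.0001, -0.0002, 1]
```

Call:
carry_out:
  series: [0,0,0,-0.006,0,-0.0003,1,0,0,0,-0.006,0,-0.0003,1,0,0,0,-0.006,0,-0.0003,1,0,0,0,-0.004,0,-0.0003,1,0,0,0,0,0,0,1]

```text
t: 8.0
tcp_pos: [528.4, -54.7, 205.0]
ee_rot: [[-0.025, 1.0, 0.005], [1.0, 0.025, 0.001], [0.001, 0.005, -1.0]]
ft_force: [0.2, 0.7, -4.5]
opening: 29.0
```

```bash
python3 -c "
from plan import *
st()
plan([527.6,-56,202],1.3,3,1)
d=snap('side','s4')
cv2.imwrite('pics/s4c.png',cv2.resize(d['color'][180:300,240:400,::-1],None,fx=4,fy=4))
d=bot.read_camera('top')
cv2.imwrite('pics/t4c.png',cv2.resize(d['color'][140:260,230:390,::-1],None,fx=4,fy=4))
"
```

```text
t 8.0 tcp [528.4 -54.7 205. ] yaw 1.4 q [-17.  13. 118.   0.  49. -18.] F [ 0.2  0.7 -4.5] T [0.005 0.017 0.037] op 29.0
step 1.1296118641594644 deg 0.1121401265817557
[0.1, -0.03, 0.04, -0.0004, -0.0003, 0.001, 1, 0.1, -0.03, 0.04, -0.0004, -0.0003, 0.001, 1, 0.1, -0.03, 0.04, -0.0004, -0.0003, 0.001, 1]
```

View pics/s4c.png

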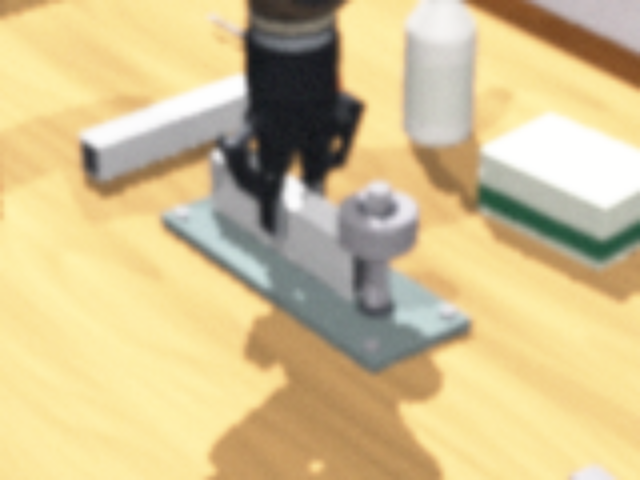

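View pics/t4c.png

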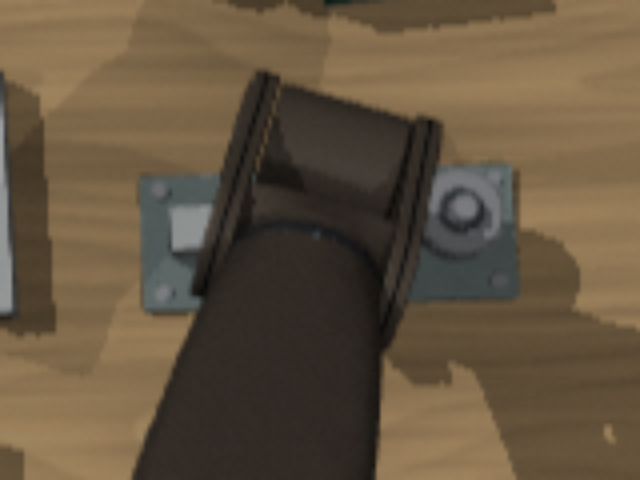

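The bar end is under the collar rim without touching it. Lowering until it contacts the plate.

Call:
carry_out:
  series: [0.1,0,0,-0.001,0,0.0015,1,0.1,0,0,0,0,0.0015,1]

```text
t: 8.35
tcp_pos: [528.5, -55.1, 202.2]
ee_rot: [[-0.026, 1.0, 0.002], [1.0, 0.026, 0.001], [0.001, 0.002, -1.0]]
ft_force: [-1.6, 2.1, 2.0]
opening: 29.2
```

Call:
carry_out:
  series: [0,0,0,0,0,0.001,1,0,0,0,0,0,0,1]

```text
t: 8.6
tcp_pos: [528.9, -55.0, 202.4]
ee_rot: [[-0.026, 1.0, 0.001], [1.0, 0.026, 0.001], [0.001, 0.001, -1.0]]
ft_force: [-1.2, -0.6, -0.9]
opening: 29.4
```

Call:
carry_out:
  series: [0,0,0,0,0,0,0.6,0,0,0,0,0,0,0.4,0,0,0,0,0,0,0.3,0,0,0,0,0,0,0.3]

```text
t: 9.1
tcp_pos: [530.1, -55.4, 203.5]
ee_rot: [[-0.026, 1.0, 0.007], [1.0, 0.026, -0.0], [-0.0, 0.007, -1.0]]
ft_force: [-0.5, 0.1, -0.5]
opening: 59.8
```

Call:
carry_out:
  series: [0,0,0,0,0,-0.02,0.3,0,0,0,0,0,-0.04,0.3,0,0,0,0,0,-0.04,0.1,0,0,0,0,0,0,0]

```text
t: 9.6
tcp_pos: [529.4, -55.4, 305.6]
ee_rot: [[-0.026, 1.0, 0.006], [1.0, 0.026, 0.001], [0.0, 0.006, -1.0]]
ft_force: [0.1, 0.1, 0.4]
opening: 85.5
```

```bash
python3 -c "
from plan import *
st()
d=snap('side','s5')
cv2.imwrite('pics/s5c.png',cv2.resize(d['color'][180:300,240:400,::-1],None,fx=4,fy=4))
d=bot.read_camera('top')
cv2.imwrite('pics/t5c.png',cv2.resize(d['color'][140:260,230:390,::-1],None,fx=4,fy=4))
"
```

```text
t 9.6 tcp [529.4 -55.4 305.6] yaw 1.5 q [-17.   4. 115.   0.  60. -18.] F [0.1 0.1 0.4] T [ 0.011 -0.003 -0.001] op 85.5
```

View pics/s5c.png

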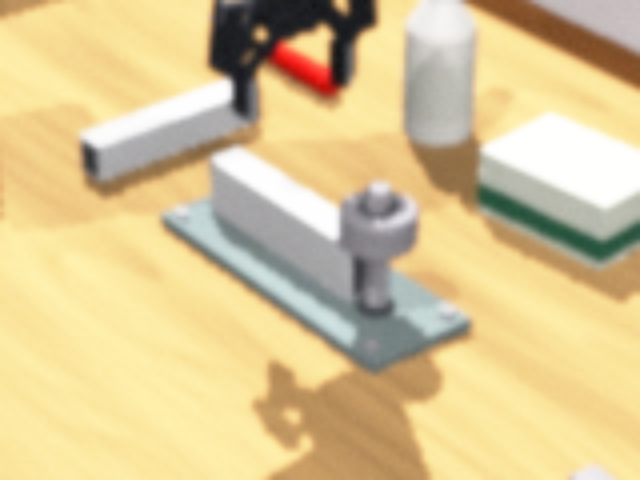

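View pics/t5c.png

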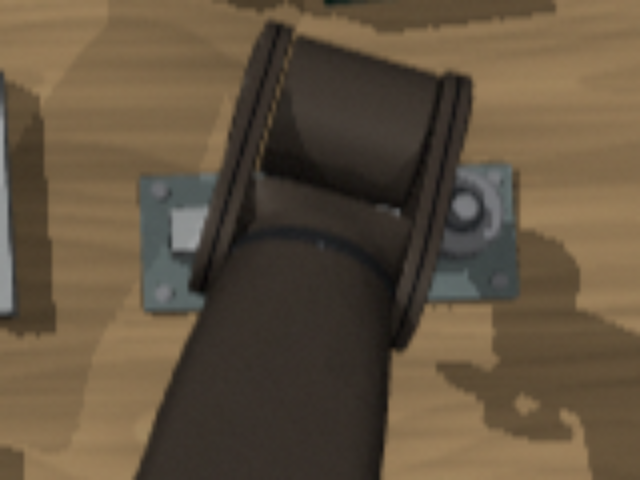

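The bar lies flat on the plate with one end under the collar beside the rod, and it's released. Next is the collar.

```bash
python3 -c "
from plan import *
plan([529.6,-162,300],0,4,0)
d=dict(np.load('top0.npz'));P=cloud(d)
m=(d['depth']>0)&(abs(P[...,2]-101)<5)&(np.hypot(P[...,0]-529.5,P[...,1]+161.6)<27)&(np.hypot(P[...,0]-529.5,P[...,1]+161.6)>14)
print(np.median(P[m][:,2]),P[m].mean(0))
"
```

```text
step 26.74432217599392 deg 0.3728674366470769
[-0.02, -0.04, 0.37, -0.0267, -0.0003, 0.0003, 0, -0.02, -0.04, 0.37, -0.0267, -0.0001, 0.0003, 0, -0.02, -0.04, 0.37, -0.0267, 0.0001, 0.0004, 0, -0.02, -0.04, 0.37, -0.0267, 0.0002, 0.0004, 0]
101.23618328183625 [ 529.44742309 -161.99507808  101.2189181 ]
```

Call:
carry_out:
  series: [0,0,0.4,-0.0267,0,0,0,0,0,0.4,-0.0267,0,0,0,0,0,0.4,-0.0267,0,0,0,0,0,0.4,-0.0267,0,0,0,0,0,0,0,0,0,0]

```text
t: 10.32
tcp_pos: [526.5, -162.9, 289.8]
ee_rot: [[0.002, 1.0, -0.019], [1.0, -0.002, 0.011], [0.011, -0.019, -1.0]]
ft_force: [0.5, 0.0, -0.6]
opening: 85.0
```

```bash
python3 -c "
from plan import *
st()
plan([529.6,-162,246],0,4,0)
"
```

```text
t 10.32 tcp [ 526.5 -162.9  289.8] yaw -0.1 q [-28.   8. 113.   0.  60. -28.] F [ 0.5  0.  -0.6] T [ 0.033  0.02  -0.009] op 85.0
step 10.982620777929046 deg 0.31581728016591615
[-0.27, -0.16, -0.02, 0.0001, 0.001, 0.0109, 0, -0.27, -0.16, -0.02, 0.0001, 0.0009, 0.0109, 0, -0.27, -0.16, -0.02, 0.0002, 0.0009, 0.0109, 0, -0.27, -0.16, -0.02, 0.0002, 0.0008, 0.0109, 0]
```

Call:
carry_out:
  series: [-0.5,-0.4,0,0,0.001,0.004,0,-0.4,-0.2,0,0,0.001,0.006,0,-0.3,-0.1,0,0,0.001,0.008,0,0,0,0,0,0,0,0]

```text
t: 10.82
tcp_pos: [528.5, -160.0, 267.2]
ee_rot: [[-0.001, 1.0, -0.002], [1.0, 0.001, 0.002], [0.002, -0.002, -1.0]]
ft_force: [0.1, 0.6, -0.4]
opening: 85.5
```

```bash
python3 -c "
from plan import *
st()
plan([529.6,-162,246],0,3,0)
"
```

```text
t 10.82 tcp [ 528.5 -160.   267.2] yaw 0.0 q [-27.  10. 113.   0.  57. -27.] F [ 0.1  0.6 -0.4] T [-0.015 -0.003  0.018] op 85.5
step 7.116058455223497 deg 0.052109187003360806
[-0.04, -0.03, 0.01, -0.0007, 0.0004, 0.0071, 0, -0.04, -0.03, 0.01, -0.0007, 0.0004, 0.0071, 0, -0.04, -0.03, 0.01, -0.0007, 0.0004, 0.0071, 0]
```

Call:
carry_out:
  series: [0,0,0,-0.0007,0.0004,0.007,0,0,0,0,-0.0007,0.0004,0.007,0,0,0,0,-0.0007,0.0004,0.007,0,0,0,0,0,0,0,0]

```text
t: 11.32
tcp_pos: [529.9, -161.9, 244.9]
ee_rot: [[-0.001, 1.0, -0.002], [1.0, 0.001, 0.002], [0.002, -0.002, -1.0]]
ft_force: [-0.5, 0.4, 0.2]
opening: 85.4
```

```bash
python3 -c "
from plan import *
st()
plan([529.6,-162,246],0,2,0)
d=snap('side','s6')
cv2.imwrite('pics/s6c.png',cv2.resize(d['color'][170:290,240:400,::-1],None,fx=5,fy=5))
"
```

```text
t 11.32 tcp [ 529.9 -161.9  244.9] yaw 0.1 q [-27.  12. 114.   0.  54. -28.] F [-0.5  0.4  0.2] T [0.006 0.017 0.064] op 85.4
step 0.5765784084404558 deg 0.07339758332062801
[-0.04, -0.05, 0.04, -0.0001, -0.0001, -0.0006, 0, -0.04, -0.05, 0.04, -0.0001, -0.0001, -0.0006, 0]
```

View pics/s6c.png

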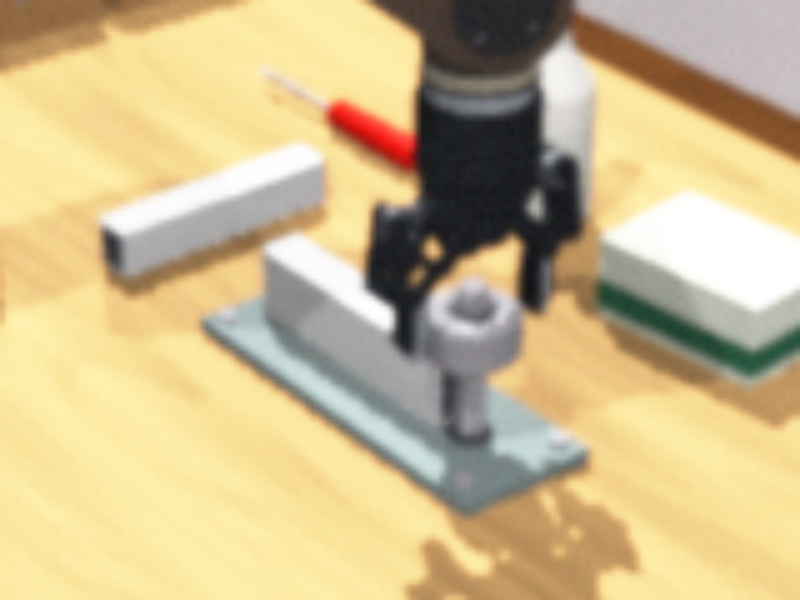

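The fingers straddle the collar, with the tips near mid to lower collar height. Closing lightly.

Call:
carry_out:
  series: [0,0,0,0,0,-0.001,0.15,0,0,0,0,0,0,0.3,0,0,0,0,0,0,0.45,0,0,0,0,0,0,0.6,0,0,0,0,0,0,0.6]
  newtons: 35

```text
t: 12.0
tcp_pos: [530.0, -162.1, 247.2]
ee_rot: [[-0.001, 1.0, -0.001], [1.0, 0.001, 0.001], [0.001, -0.001, -1.0]]
ft_force: [-0.8, -0.0, 0.5]
opening: 58.8
```

```bash
python3 -c "
from plan import *
st()
"
```

```text
t 12.0 tcp [ 530.  -162.1  247.2] yaw 0.1 q [-27.  12. 114.   0.  54. -28.] F [-0.8 -0.   0.5] T [0.001 0.129 0.028] op 58.8
```

Call:
carry_out:
  series: [0,0,6,0,0,0.0004,0.6,0,0,6,0,0,0.0004,0.6,0,0,6,0,0,0.0004,0.6]

```text
t: 12.38
tcp_pos: [529.9, -162.0, 246.0]
ee_rot: [[0.315, 0.949, -0.002], [0.949, -0.315, 0.001], [-0.0, -0.002, -1.0]]
ft_force: [-1.3, -0.6, 0.8]
opening: 59.3
```

```bash
python3 -c "
from plan import *
st()
"
```

```text
t 12.38 tcp [ 529.9 -162.   246. ] yaw -18.4 q [-27.  12. 114.  -0.  54.  -9.] F [-1.3 -0.6  0.8] T [-0.009  0.106  0.106] op 59.3
```

Call:
carry_out:
  series: [0,0,8,0,0,0.0005,0.6,0,0,8,0,0,0.0005,0.6,0,0,8,0,0,0.0005,0.6,0,0,8,0,0,0.0005,0.6,0,0,8,0,0,0.0005,0.6]

```text
t: 13.0
tcp_pos: [529.6, -161.6, 243.2]
ee_rot: [[0.862, 0.507, -0.004], [0.507, -0.862, 0.0], [-0.003, -0.002, -1.0]]
ft_force: [-1.2, 1.3, 1.1]
opening: 59.0
```

```bash
python3 -c "
from plan import *
st()
plan([529.9,-162,247.2-0.0667*85],-85,4,0.6)
"
```

```text
t 13.0 tcp [ 529.6 -161.6  243.2] yaw -59.5 q [-27.  12. 114.  -0.  54.  32.] F [-1.2  1.3  1.1] T [0.113 0.115 0.121] op 59.0
step 0.4459090208356098 deg 6.372068110296459
[-0.02, 0.05, 6.37, 0, 0.0001, 0.0004, 0.6, -0.02, 0.05, 6.37, 0, 0.0001, 0.0004, 0.6, -0.02, 0.05, 6.37, 0, 0.0001, 0.0004, 0.6, -0.02, 0.05, 6.37, 0.0001, 0.0001, 0.0004, 0.6]
```

Call:
carry_out:
  series: [0,0,6,0,0,0.0004,0.6,0,0,6,0,0,0.0004,0.6,0,0,6,0,0,0.0004,0.6,0,0,6,0,0,0.0004,0.6,0,0,6,0,0,0.0004,0.6]

```text
t: 13.62
tcp_pos: [529.6, -161.2, 241.2]
ee_rot: [[1.0, -0.007, -0.004], [-0.007, -1.0, 0.001], [-0.004, -0.001, -1.0]]
ft_force: [-0.8, 0.8, 0.0]
opening: 58.8
```

```bash
python3 -c "
from plan import *
st()
plan([529.9,-162,247.2-0.0667*105],-105,4,0.6)
"
```

```text
t 13.62 tcp [ 529.6 -161.2  241.2] yaw -90.4 q [-27.  12. 114.  -0.  54.  63.] F [-0.8  0.8  0. ] T [0.122 0.039 0.098] op 58.8
step 0.33838524843815615 deg 3.6564213344929923
[-0, 0.06, 3.66, 0.0001, 0.0002, 0.0003, 0.6, -0, 0.06, 3.66, 0.0001, 0.0002, 0.0003, 0.6, -0, 0.06, 3.66, 0.0001, 0.0002, 0.0003, 0.6, -0, 0.06, 3.66, 0.0001, 0.0002, 0.0003, 0.6]
```

Call:
carry_out:
  series: [0,0,4,0,0,0.0003,0.6,0,0,4,0,0,0.0003,0.6,0,0,4,0,0,0.0003,0.6,0,0,4,0,0,0.0003,0.6]

```text
t: 14.12
tcp_pos: [529.6, -161.0, 240.1]
ee_rot: [[0.957, -0.29, -0.004], [-0.29, -0.957, 0.001], [-0.004, -0.0, -1.0]]
ft_force: [-0.9, -0.9, 1.1]
opening: 59.0
```

```bash
python3 -c "
from plan import *
st()
"
```

```text
t 14.12 tcp [ 529.6 -161.   240.1] yaw -106.8 q [-27.  13. 114.  -0.  54.  79.] F [-0.9 -0.9  1.1] T [0.125 0.089 0.082] op 59.0
```

Call:
carry_out:
  series: [0,0,2.5,0,0,0.0002,0.6,0,0,2.5,0,0,0.0002,0.6]

```text
t: 14.38
tcp_pos: [529.6, -160.9, 239.8]
ee_rot: [[0.927, -0.374, -0.004], [-0.374, -0.927, 0.001], [-0.004, 0.0, -1.0]]
ft_force: [-0.9, -0.3, -0.2]
opening: 58.6
```

```bash
python3 -c "
from plan import *
st()
"
```

```text
t 14.38 tcp [ 529.6 -160.9  239.8] yaw -112.0 q [-27.  13. 114.  -0.  54.  85.] F [-0.9 -0.3 -0.2] T [0.156 0.058 0.104] op 58.6
```

Call:
carry_out:
  series: [0,0,2.5,0,0,0.0002,0.6,0,0,2.5,0,0,0.0002,0.6]

```text
t: 14.62
tcp_pos: [529.6, -160.9, 239.4]
ee_rot: [[0.89, -0.455, -0.004], [-0.455, -0.89, 0.002], [-0.004, 0.0, -1.0]]
ft_force: [-0.4, 0.1, 0.7]
opening: 59.0
```

```bash
python3 -c "
from plan import *
st()
"
```

```text
t 14.62 tcp [ 529.6 -160.9  239.4] yaw -117.1 q [-27.  13. 114.  -0.  54.  90.] F [-0.4  0.1  0.7] T [0.14 0.08 0.13] op 59.0
```

Call:
carry_out:
  series: [0,0,2.5,0,0,0.0002,0.6,0,0,2.5,0,0,0.0002,0.6]

```text
t: 14.88
tcp_pos: [529.6, -160.9, 239.1]
ee_rot: [[0.846, -0.533, -0.004], [-0.533, -0.846, 0.002], [-0.004, 0.0, -1.0]]
ft_force: [-0.5, 1.0, -0.0]
opening: 58.6
```

```bash
python3 -c "
from plan import *
st()
"
```

```text
t 14.88 tcp [ 529.6 -160.9  239.1] yaw -122.2 q [-27.  13. 114.  -0.  54.  95.] F [-0.5  1.  -0. ] T [0.116 0.079 0.082] op 58.6
```

Call:
carry_out:
  series: [0,0,2.5,0,0,0.0002,0.6,0,0,2.5,0,0,0.0002,0.6]

```text
t: 15.12
tcp_pos: [529.6, -160.8, 238.7]
ee_rot: [[0.795, -0.607, -0.003], [-0.607, -0.795, 0.002], [-0.004, 0.0, -1.0]]
ft_force: [-1.6, 0.5, 1.0]
opening: 58.8
```

```bash
python3 -c "
from plan import *
st()
"
```

```text
t 15.12 tcp [ 529.6 -160.8  238.7] yaw -127.3 q [-27.  13. 114.   0.  54. 100.] F [-1.6  0.5  1. ] T [0.153 0.061 0.114] op 58.8
```

Call:
carry_out:
  series: [0,0,2.5,0,0,0.0002,0.6,0,0,2,0,0,0.0001,0.6]

```text
t: 15.38
tcp_pos: [529.6, -160.8, 238.4]
ee_rot: [[0.743, -0.669, -0.003], [-0.669, -0.743, 0.002], [-0.004, 0.0, -1.0]]
ft_force: [-0.5, -0.7, -0.2]
opening: 59.0
```

```bash
python3 -c "
from plan import *
st()
"
```

```text
t 15.38 tcp [ 529.6 -160.8  238.4] yaw -132.0 q [-27.  13. 114.   0.  54. 105.] F [-0.5 -0.7 -0.2] T [ 0.123 -0.027  0.146] op 59.0
```

Call:
carry_out:
  series: [0,0,2,0,0,0.0001,0.6,0,0,2,0,0,0.0001,0.6]

```text
t: 15.62
tcp_pos: [529.6, -160.7, 238.1]
ee_rot: [[0.692, -0.722, -0.003], [-0.722, -0.692, 0.002], [-0.003, 0.0, -1.0]]
ft_force: [-0.9, 0.2, 0.6]
opening: 59.0
```

```bash
python3 -c "
from plan import *
st()
"
```

```text
t 15.62 tcp [ 529.6 -160.7  238.1] yaw -136.2 q [-27.  13. 114.   0.  54. 109.] F [-0.9  0.2  0.6] T [ 0.124 -0.053  0.129] op 59.0
```

Call:
carry_out:
  series: [0,0,2,0,0,0.0001,0.6,0,0,2,0,0,0.0001,0.6]

```text
t: 15.88
tcp_pos: [529.7, -160.7, 238.0]
ee_rot: [[0.638, -0.77, -0.003], [-0.77, -0.638, 0.002], [-0.003, 0.001, -1.0]]
ft_force: [-1.7, -0.1, 0.3]
opening: 58.7
```

```bash
python3 -c "
from plan import *
st()
"
```

```text
t 15.88 tcp [ 529.7 -160.7  238. ] yaw -140.4 q [-27.  13. 114.   0.  54. 113.] F [-1.7 -0.1  0.3] T [ 0.23  -0.202  0.52 ] op 58.7
```

The moment jumped to 0.52 N m, about 0.40 extra, which is below the jam limit but too tight. Backing off slightly.

Call:
carry_out:
  series: [0,0,-2,0,0,-0.0001,0.6]

```text
t: 16.0
tcp_pos: [529.6, -160.8, 238.0]
ee_rot: [[0.664, -0.748, -0.002], [-0.748, -0.664, 0.002], [-0.003, 0.0, -1.0]]
ft_force: [-1.2, -0.3, 0.1]
opening: 58.7
```

```bash
python3 -c "
from plan import *
st()
"
```

```text
t 16.0 tcp [ 529.6 -160.8  238. ] yaw -138.4 q [-27.  13. 114.   0.  54. 111.] F [-1.2 -0.3  0.1] T [ 0.074 -0.028 -0.173] op 58.7
```

Call:
carry_out:
  series: [0,0,0.6,0,0,0,0.6]

```text
t: 16.12
tcp_pos: [529.6, -160.8, 238.0]
ee_rot: [[0.656, -0.754, -0.002], [-0.754, -0.656, 0.002], [-0.003, 0.0, -1.0]]
ft_force: [-1.0, 0.2, 0.1]
opening: 58.8
```

```bash
python3 -c "
from plan import *
st()
"
```

```text
t 16.12 tcp [ 529.6 -160.8  238. ] yaw -139.0 q [-27.  13. 114.   0.  54. 112.] F [-1.   0.2  0.1] T [ 0.221 -0.116  0.286] op 58.8
```

Call:
carry_out:
  series: [0,0,0,0,0,0,0.6]

```text
t: 16.25
tcp_pos: [529.6, -160.8, 238.0]
ee_rot: [[0.657, -0.754, -0.002], [-0.754, -0.657, 0.002], [-0.003, 0.0, -1.0]]
ft_force: [-2.1, 0.0, 0.4]
opening: 58.9
```

```bash
python3 -c "
from plan import *
st()
bot.read_camera('top');st()
"
```

```text
t 16.25 tcp [ 529.6 -160.8  238. ] yaw -139.0 q [-27.  13. 114.   0.  54. 112.] F [-2.1  0.   0.4] T [ 0.181 -0.096  0.164] op 58.9
t 16.3 tcp [ 529.6 -160.8  238. ] yaw -139.0 q [-27.  13. 114.   0.  54. 112.] F [-1.6 -0.9  0.3] T [ 0.224 -0.061  0.171] op 58.7
```

Call:
carry_out:
  series: [0,0,0.3,0,0,0,0.6]

```text
t: 16.42
tcp_pos: [529.6, -160.7, 238.0]
ee_rot: [[0.653, -0.757, -0.002], [-0.757, -0.653, 0.002], [-0.003, 0.001, -1.0]]
ft_force: [-1.9, 0.5, 0.7]
opening: 58.7
```

```bash
python3 -c "
from plan import *
st()
bot.read_camera('top');st()
bot.read_camera('top');st()
"
```

```text
t 16.43 tcp [ 529.6 -160.7  238. ] yaw -139.2 q [-27.  13. 114.   0.  54. 112.] F [-1.9  0.5  0.7] T [ 0.208 -0.15   0.34 ] op 58.7
t 16.48 tcp [ 529.6 -160.7  238.1] yaw -139.2 q [-27.  13. 114.   0.  54. 112.] F [-1.9 -1.1  0.4] T [ 0.151 -0.155  0.302] op 59.3
t 16.52 tcp [ 529.6 -160.7  238. ] yaw -139.2 q [-27.  13. 114.   0.  54. 112.] F [-1.9 -0.3  1.6] T [ 0.172 -0.12   0.35 ] op 59.0
```

Call:
carry_out:
  series: [0,0,-0.3,0,0,0,0.6]

```text
t: 16.65
tcp_pos: [529.6, -160.8, 238.0]
ee_rot: [[0.656, -0.755, -0.002], [-0.755, -0.656, 0.002], [-0.003, 0.0, -1.0]]
ft_force: [-0.8, -1.1, 0.8]
opening: 58.8
```

```bash
python3 -c "
from plan import *
st()
bot.read_camera('top');st()
bot.read_camera('top');st()
"
```

```text
t 16.65 tcp [ 529.6 -160.8  238. ] yaw -139.0 q [-27.  13. 114.   0.  54. 112.] F [-0.8 -1.1  0.8] T [ 0.131 -0.112 -0.018] op 58.8
t 16.7 tcp [ 529.6 -160.8  238. ] yaw -139.0 q [-27.  13. 114.   0.  54. 112.] F [-1.   0.   0.8] T [ 0.164 -0.09  -0.033] op 58.9
t 16.75 tcp [ 529.6 -160.8  238. ] yaw -139.0 q [-27.  13. 114.   0.  54. 112.] F [ 0.3 -1.   0.9] T [ 0.206 -0.065  0.066] op 58.9
```

The hand moment is now about 0 with the nip held. Releasing and retreating.

Call:
carry_out:
  series: [0,0,0,0,0,0,0.2,0,0,0,0,0,0,0.1,0,0,0,0,0,0,0,0,0,0,0,0,0,0]

```text
t: 17.25
tcp_pos: [529.9, -160.9, 238.2]
ee_rot: [[0.656, -0.755, -0.002], [-0.755, -0.656, 0.002], [-0.002, 0.0, -1.0]]
ft_force: [0.3, 0.1, -0.6]
opening: 85.2
```

Call:
carry_out:
  series: [0,0,0,0,0,-0.02,0,0,0,0,0,0,-0.04,0,0,0,0,0,0,-0.05,0,0,0,0,0,0,-0.05,0]

```text
t: 17.75
tcp_pos: [529.2, -160.7, 396.5]
ee_rot: [[0.655, -0.755, -0.013], [-0.755, -0.656, 0.007], [-0.014, 0.005, -1.0]]
ft_force: [0.5, 0.1, 0.1]
opening: 85.5
```

Call:
carry_out:
  series: [0,0,0,0,0,-0.05,0,0,0,0,0,0,-0.03,0,0,0,0,0,0,0,0]

```text
t: 18.12
tcp_pos: [530.0, -161.1, 485.0]
ee_rot: [[0.656, -0.755, -0.003], [-0.755, -0.656, 0.002], [-0.004, 0.001, -1.0]]
ft_force: [-0.5, 0.3, -0.7]
opening: 85.3
```

```bash
python3 -c "
from plan import *
st()
d=snap('side','s9')
cv2.imwrite('pics/s9c.png',cv2.resize(d['color'][170:290,240:400,::-1],None,fx=5,fy=5))
d=bot.read_camera('top');P=cloud(d)
cv2.imwrite('pics/t9.png',d['color'][:,:,::-1])
d=bot.read_camera('side');P=cloud(d);D=dict(np.load('side0.npz'));P0=cloud(D)
for Q,e in((P0,D),(P,d)):
  r=np.hypot(Q[...,0]-528.5,Q[...,1]+166)
  m=(e['depth']>0)&(r<27)&(r>14)&(Q[...,2]>80)&(Q[...,2]<110); print('collar top z',np.median(Q[m][:,2]),m.sum())
  m=(e['depth']>0)&(abs(Q[...,0]-526)<10)&(abs(Q[...,1]+30)<40)&(Q[...,2]>30); print('bar z',np.median(Q[m][:,2]) if m.sum() else None)
"
```

```text
t 18.12 tcp [ 530.  -161.1  485. ] yaw -139.0 q [-27.  -2. 102.   0.  80. 112.] F [-0.5  0.3 -0.7] T [-0.087 -0.006 -0.002] op 85.3
collar top z 98.79497677241108 138
bar z None
collar top z 90.89025539644172 104
bar z 59.05920997766316
```

View pics/s9c.png

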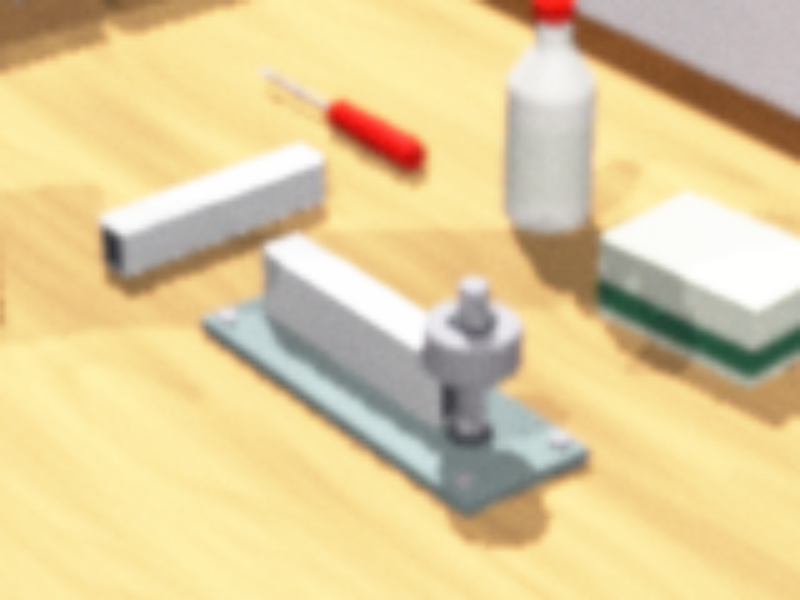

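View pics/t9.png

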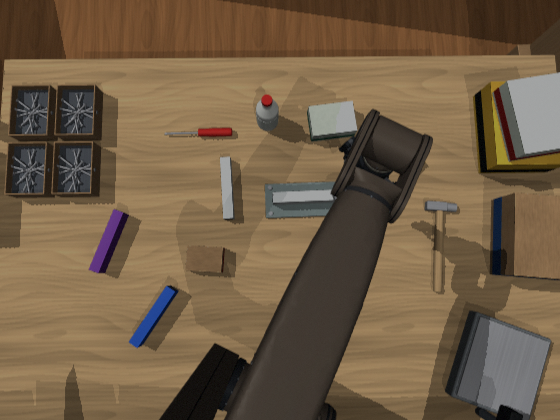

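The side picture shows the collar at px (472,345) resting on the bar. The bar is flat on the plate with its end beside the rod. Low bar, screwdriver, bottle and cartons haven't moved. Handing in.

```bash
python3 -c "
from plan import *
st(); print(bot.finish_job())"
```

```text
t 18.27 tcp [ 529.7 -161.   479.7] yaw -139.0 q [-27.  -2. 103.   0.  80. 112.] F [ 0.7  0.1 -0.2] T [-0.026 -0.041  0.024] op 85.3
the job is handed in; nothing more can be done
None
```

The collar is set to the tall bar's height, and I handed the job in at t ≈ 18.3 s with the gripper open and well clear. I laid the 50 mm bar flat along the plate, with one end under the collar's rim about 17 mm from the rod axis. I let go of it, then turned the collar clockwise about 139°, which lowers it about 9.3 mm.

**Overshoot:** at contact the turning moment jumped to 0.52 N m, about 0.40 above friction and just under the 0.45 jam limit. I backed off about 2° and retightened in fractions of a degree to about 0.33 N m (about 0.21 extra). I then eased the hand to roughly zero moment before opening it.

**Nip after release:** I did not measure it again. I estimate about 0.12 N m extra, or about 30 N, which is towards the low end of the sound range. The thread could have eased back slightly on release.

**Last checks:**
- **Side view:** the collar sits on the bar and the bar is flat on the plate. The collar's upper face is about 8 mm lower by depth camera; that reading is a little less than the 9.3 mm from the turn.
- **Other things:** the low bar, screwdriver, bottle and hammer look unmoved. In the last top picture the arm hid the collar, the padlock and part of the lock carton, though the carton looked unmoved in the side view.

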